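# Pack the polished stone set

## Robot

A 6-joint arm with a two-finger parallel gripper is mounted at the origin on the work surface. World frame = base frame: x ahead of the robot, y to its left, z up, the work surface at z = 0. Lengths are in m, angles in rad, forces in N, time in s.
With the tool pointing down it reaches from about 0.275 to 0.875 m from the base axis. Payload 12.5 kg.
Tool frame: the origin (TCP) lies at the very end of the fingers, on their centre line; the grasp point (between the pads) lies 19 mm behind it (ctrl.pinch_z is the distance from the TCP to the grasp point, in m); x points along the fingers, y is the direction in which the jaws open and shut, and the axes are right-handed (so a half turn about x gives the same grasp; the last joint's range is limited). The gripper opens to 85 mm and grips with 20 to 120 N. Pads are 22 mm wide; open, the fingers measure 114 mm over their backs; the gripper's body (76 mm by 85 mm) begins 54 mm behind the grasp point. The pads swing forward as they close: fully open they stand 13 mm farther back than shut.
Start: joints at [-1.374, 0.351, 1.652, -0, 1.139, -0.085], TCP at [0.153, -0.528, 0.231] pointing down, gripper open.
Joint ranges: [-2.75, 2.75], [-0.79, 2.1], [0.01, 2.65], [-1.57, 4.71], [0.07, 3.14], [-2.87, 2.87]. Speed limits (rad/s): [2.22, 2.22, 2.79, 3.14, 3.14, 3.14].

## Interface

Orientations are given as a rotation vector (axis times angle).
In Python, from workcell import telemetry, imaging, ctrl gives the robot as it stands.
- The arm moves only by the tool apply_moves, never from a script. Its argument "plan" is a list of rows, each an object with "twist": the turn, a rotation vector about the tool's x, y, z in rad, a list of three; "translation": the shift along the tool's x, y, z in mm, a list of three; "claw": the opening, from 0 (shut) to 1 (fully open). In form: [{"twist": [ax, ay, az], "translation": [x, y, z], "claw": claw}, ...]. A call has 1 to 8 rows; each row is the pose to reach, as a shift and turn from the pose commanded when the call began, along the tool's axes at that moment; what a row does not reach only later rows make up. A row lasts 1/12 s, in which the tool goes at most 41.7 mm and 7.16 degrees, less where a joint would pass 70% of its speed; a pose out of reach is approached as far as the arm can. A call with a gripper value outside its range is refused whole. The fingers move at their own pace and stop on an object; the grip force is fixed at half the most. Time passes only in rows, so rows that repeat a pose let the fingers close. It gives the time, the measured TCP pose, the force and the opening at its end, in the units of the state.
- telemetry.sense(): the state, without advancing time (a new reading comes with each control period).
- imaging.read_camera(name): name is "side" or "top"; returns (picture, depth): 420x560x3 uint8, red, green, blue; 420x560 float32, m along the optical axis (not along the pixel's ray), 0 where there is no reading.
- imaging.camera_info(name): a dict with "K" (3x3 intrinsics, pixels), "dist_coeffs" ([k1, k2, p1, p2, k3] as OpenCV has them; the pictures are not rectified), "rvec" (rotation vector, rad) and "tvec" (3), from world to camera coordinates, as OpenCV has them. Camera axes: x right, y down, z forward; pixel columns grow to the right and rows downward; lengths in m; the calibration is good to about 2 mm. A picture is of the moment at which its call begins. camera_info takes no time and is no camera call.
- ctrl.finish_job(): hands the job in, once; it reports no verdict.
The state is a dict: "t": time; "joints": joint angles; "joint_vel": joint speeds; "effort": joint torques, N m; "eef_pos": TCP position; "eef_rot": TCP orientation; "force": force on the tool from outside, world axes, zero at the start; "moment": the same for the moment, N m; "width": finger opening in m.
Only numpy, scipy, OpenCV 4.12 (cv2) and the standard library are available. Lean on these libraries where they do the work, as an engineer would, in place of code of your own. Each camera call takes 0.05 s, during which the arm holds its last target.

## Task

Pack the stone set: stand each of the three round polished stones upright in the tray bay whose floor lining has its colour, setting it down gently without dropping it. When all three are in, push the wooden spacer block upright and fully home into the narrow gap between the two rails at the end of the tray. Leave the two square stones where they are; they belong to another set.

Things in the scene. Friction and masses are not known exactly. Their poses are not given: they have to be found in the camera images.
- green_stone: loose round polished stone, dark green with pale green bands: an upright drum 42 mm in diameter and 44 mm high, its sides straight up to 38 mm, then a low dome. Origin: centre of its underside, z up. About 150 g. Held with the fingertips 15 mm or more above its underside, the fingers stay clear of the tray's bay walls when it is set down.
- blue_stone: loose round polished stone, strong blue with whitish bands: an upright drum 42 mm in diameter and 44 mm high, its sides straight up to 38 mm, then a low dome. Origin: centre of its underside, z up. About 150 g. Held with the fingertips 15 mm or more above its underside, the fingers stay clear of the tray's bay walls when it is set down.
- cream_stone: loose round polished stone, cream with brown bands: an upright drum 42 mm in diameter and 44 mm high, its sides straight up to 38 mm, then a low dome. Origin: centre of its underside, z up. About 150 g. Held with the fingertips 15 mm or more above its underside, the fingers stay clear of the tray's bay walls when it is set down.
- square_green: loose SQUARE dark green stone of another set, to be left where it stands: 40 x 40 mm, 44 mm high, with a stepped top. Origin: centre of its underside.
- square_cream: loose SQUARE cream stone of another set, to be left where it stands: 40 x 40 mm, 44 mm high, with a stepped top. Origin: centre of its underside.
- spacer: loose brown wooden spacer block standing upright: 50 mm (its x) x 20 mm (its y) x 70 mm high, edges rounded 2 mm. Origin: centre of its underside, z up. About 60 g. Best gripped over its 50 mm length (fingers closing along its x), fingertips 35 mm or more above its underside, so that they stay above the rails and off the stones beside the gap.
- bay_green: the dark green floor lining of one of the three bays in the tray, the place of the green round stone: a fixed pad 82 mm (its x) x 68 mm (its y), 2 mm thick. Origin: centre of its underside, so a stone standing on it has its underside 2 mm above this origin. Axes parallel to the tray's. Which bay has which colour changes between starts.
- bay_blue: the blue floor lining of one of the three bays in the tray, the place of the blue round stone: a fixed pad 82 mm (its x) x 68 mm (its y), 2 mm thick. Origin: centre of its underside, so a stone standing on it has its underside 2 mm above this origin. Axes parallel to the tray's. Which bay has which colour changes between starts.
- bay_cream: the cream floor lining of one of the three bays in the tray, the place of the cream round stone: a fixed pad 82 mm (its x) x 68 mm (its y), 2 mm thick. Origin: centre of its underside, so a stone standing on it has its underside 2 mm above this origin. Axes parallel to the tray's. Which bay has which colour changes between starts.
- tray: fixed navy tray, 96 (x) x 282 (y) mm. Origin: centre of underside, on the table. Floor 4 mm. 3 bays 84 x 70 mm, centres y = 100, 24, -52; their walls 6 thick, tops 16 above table. Spacer gap centred at x = 0, y = -114: 24 wide (y), 84 long, floor 4 above table, between rails 15 wide, 28 high; inner top edges bevelled 5 mm (brass), mouth 34. Spacer fits loosely, upright, its x along tray x.
Not all that is in view belongs to the job. Several things look just like the bay_blue: the one meant starts farthest to the robot's right.

How it is judged:
On the way, in this order (a step that is already met when the one before it is completed fails the run):
1. all three round stones stand released in the bays of their own colours (horizontal distance between green_stone and bay_green below 0.024 m and z of green_stone in the frame of bay_green below 0.006 m and angle between each of green_stone, blue_stone, cream_stone's own z axis and vertical below 0.12 rad and horizontal distance between blue_stone and bay_blue below 0.024 m and z of blue_stone in the frame of bay_blue below 0.006 m and horizontal distance between cream_stone and bay_cream below 0.024 m and z of cream_stone in the frame of bay_cream below 0.006 m and linear speed of each of green_stone, blue_stone, cream_stone below 0.02 m/s and angular speed of each of green_stone, blue_stone, cream_stone below 0.2 rad/s and contact force between the fingers and green_stone below 0.1 N and contact force between the fingers and blue_stone below 0.1 N and contact force between the fingers and cream_stone below 0.1 N), for 0.2 s.
2. then the spacer is fully home in the gap (x of spacer in the frame of tray between -0.02 and 0.02 m and y of spacer in the frame of tray between -0.12 and -0.108 m and z of spacer in the frame of tray between 0 and 0.008 m and angle between the x axis of spacer and the x axis of tray, either way round below 0.12 rad and angle between spacer's own z axis and vertical below 0.12 rad), for 0.2 s.
At the end, for the whole second after the job is handed in: Each round stone upright (0.12 rad) on the lining of its colour, within 24 mm of its centre; spacer upright and squared (0.12 rad) in the gap, underside under 8 mm above the tray underside, within 6 mm across, 20 mm along; all released, at rest; square stones moved under 15 mm (all of step 1 and all of step 2 and linear speed of spacer below 0.02 m/s and angular speed of spacer below 0.2 rad/s and contact force between the fingers and spacer below 0.1 N and distance of each of square_green, square_cream from where it was at the start of the episode below 0.015 m); the robot touches nothing.
It fails at once if the square green stone is shifted by more than 15 mm (distance of square_green from where it was at the start of the episode above 0.015 m).
It fails at once if the square cream stone is shifted by more than 15 mm (distance of square_cream from where it was at the start of the episode above 0.015 m).
It fails at once if the green stone is dropped into its bay (faster than 0.6 m/s within 30 mm of the bay floor) (horizontal distance between green_stone and bay_green below 0.03 m and z of green_stone in the frame of bay_green below 0.03 m and linear speed of green_stone above 0.6 m/s).
It fails at once if the blue stone is dropped into its bay (faster than 0.6 m/s within 30 mm of the bay floor) (horizontal distance between blue_stone and bay_blue below 0.03 m and z of blue_stone in the frame of bay_blue below 0.03 m and linear speed of blue_stone above 0.6 m/s).
It fails at once if the cream stone is dropped into its bay (faster than 0.6 m/s within 30 mm of the bay floor) (horizontal distance between cream_stone and bay_cream below 0.03 m and z of cream_stone in the frame of bay_cream below 0.03 m and linear speed of cream_stone above 0.6 m/s).
It also fails if it takes over 109 s, if anything falls off the work surface, if the arm or the gripper's body presses on something with over 40 N, if the wrist force passes 120 N, or if a joint passes its speed limit or range.

## Working session

There is one attempt and no reset: what is moved stays moved. The work goes in short steps, Python scripts to look and compute and a tool call to move; the robot and the scene stay as the last step left them, time stands still between calls to the robot, and variables do not carry over. Pictures are saved under pics/ and viewed, and the job is handed in when it is done.

Besides the shell and the picture viewer there is one more tool, called after "Call:" as name([rows], argument=value, ...), one row to a line, values as JSON. apply_moves: Moves the arm, as the interface text tells. Its arguments: {"type":"object","properties":{"plan":{"type":"array"}},"required":["plan"]}

```bash
mkdir -p pics
python3 - <<'E'
from workcell import telemetry, imaging, ctrl
import cv2, numpy as np
print(telemetry.sense()); print(ctrl.pinch_z)
for n in ("top","side"):
    p,d=imaging.read_camera(n)
    cv2.imwrite(f"pics/{n}0.png",p[:,:,::-1]); np.savez(f"{n}0.npz",p=p,d=d)
    print(imaging.camera_info(n))
E
```

```text
{'t': 0.0, 'joints': array([-1.37357189e+00,  3.51254053e-01,  1.65241450e+00, -6.86058346e-06,
        1.13910400e+00, -8.45939283e-02]), 'joint_vel': array([-0.00117952, -0.00089327,  0.00036318, -0.00010647, -0.00014084,
        0.00109055]), 'effort': array([-4.03421680e-06, -5.06103945e+01, -2.91406453e+01, -5.64499283e-05,
        4.49405648e-03,  6.95120718e-06]), 'eef_pos': array([ 0.15291823, -0.5279731 ,  0.23075231]), 'eef_rot': array([ 2.07080225,  0.29498718, -2.07095417]), 'force': array([-0.1426448 , -0.74063625,  0.14306154]), 'moment': array([-0.02556844,  0.00567361,  0.00034391]), 'width': 0.08511709140155871}
0.0187
{'K': array([[478.14531957,   0.        , 275.51548673],
       [  0.        , 478.14531957, 208.47853668],
       [  0.        ,   0.        ,   1.        ]]), 'dist_coeffs': array([0.02480165, 0.        , 0.        , 0.        , 0.        ]), 'rvec': array([ 2.15371654, -2.09797821,  0.1865753 ]), 'tvec': array([-0.00532818,  0.63223144,  0.83459168])}
{'K': array([[417.9294688 ,   0.        , 279.95188482],
       [  0.        , 417.9294688 , 213.9863327 ],
       [  0.        ,   0.        ,   1.        ]]), 'dist_coeffs': array([-0.1154521,  0.       ,  0.       ,  0.       ,  0.       ]), 'rvec': array([ 0.62820816, -2.45529466,  1.44504722]), 'tvec': array([0.56322859, 0.20064749, 0.53935753])}
```

View pics/top0.png

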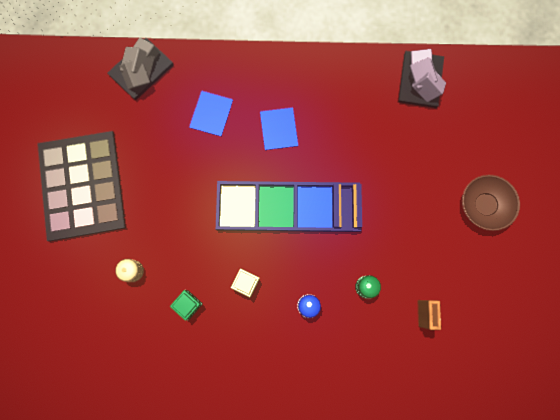

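View pics/side0.png

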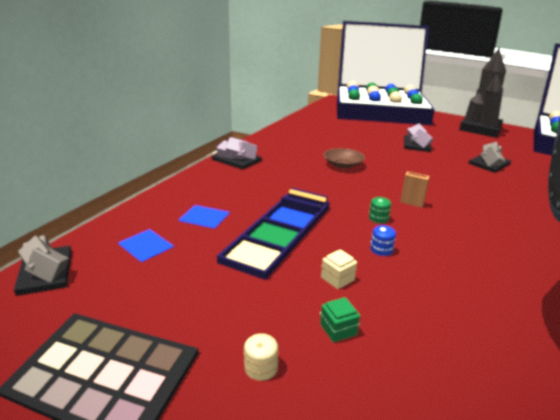

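Top view: three blue rectangles at (211,113), (279,128) and (315,207). The one in the tray is farthest right. The round stones are green (369,287), blue (309,307) and cream (129,270). The squares to leave are green (186,305) and cream (245,283). The spacer is at (430,316). The tray spans (217,181)–(361,231), with the gap at (347,206). Next I'll check these in close crops.

```bash
cat > h.py <<'E'
import cv2, numpy as np
from workcell import telemetry, imaging, ctrl
from scipy.spatial.transform import Rotation as R
def cam(n):
    i=imaging.camera_info(n); return i["K"],i["dist_coeffs"],cv2.Rodrigues(i["rvec"])[0],i["tvec"]
def atz(n,uv,z):
    """intersect pixel rays with plane z"""
    K,D,Rm,t=cam(n); uv=np.array(uv,float).reshape(-1,1,2)
    u=cv2.undistortPoints(uv,K,D).reshape(-1,2)
    r=np.c_[u,np.ones(len(u))]@Rm; c=-Rm.T@t
    return c+r*((np.asarray(z)-c[2])/r[:,2])[:,None]
def cloud(n,d):
    K,D,Rm,t=cam(n); h,w=d.shape
    g=np.stack(np.meshgrid(np.arange(w),np.arange(h)),-1).reshape(-1,1,2).astype(float)
    u=cv2.undistortPoints(g,K,D).reshape(h,w,2)
    P=np.dstack([u*d[...,None],d])
    return (P-t)@Rm
def proj(n,P):
    i=imaging.camera_info(n)
    return cv2.projectPoints(np.array(P,float).reshape(-1,1,3),i["rvec"],i["tvec"],i["K"],i["dist_coeffs"])[0].reshape(-1,2)
def snap(n,f):
    p,d=imaging.read_camera(n); cv2.imwrite(f"pics/{f}.png",p[:,:,::-1]); np.savez(f"{f}.npz",p=p,d=d); return p,d
def crop(p,x0,y0,x1,y1,s,f):
    cv2.imwrite(f"pics/{f}.png",cv2.resize(p[y0:y1,x0:x1,::-1],None,fx=s,fy=s,interpolation=cv2.INTER_CUBIC))
E
python3 - <<'E'
from h import *
p=np.load("top0.npz");P=cloud("top",p["d"]);p=p["p"]
crop(p,205,170,375,245,4,"c_tray"); crop(p,285,265,455,345,4,"c_right"); crop(p,100,245,270,330,4,"c_left")
for n,(u,v) in dict(green=(369,287),blue=(309,307),cream=(129,270),sqg=(186,305),sqc=(245,283),sp=(434,316),bg=(276,207),bb=(315,207),bc=(238,207)).items(): print(n,P[v,u].round(4))
# blob of points 8mm+ above table near each object
Z=P[...,2]
for n,(u,v) in dict(green=(369,287),blue=(309,307),cream=(129,270),sqg=(186,305),sqc=(245,283),sp=(430,316)).items():
    c=P[v,u]; m=(np.hypot(P[...,0]-c[0],P[...,1]-c[1])<.05)&(Z>.034)&(Z<.09)
    q=P[m][:,:2].astype(np.float32); print(n,m.sum(),q.min(0),q.max(0),cv2.minEnclosingCircle(q),cv2.minAreaRect(q),Z[m].max())
E
```

```text
green [ 0.4927 -0.1636  0.0453]
blue [ 0.4538 -0.0545  0.0435]
cream [0.5122 0.2786 0.0432]
sqg [0.4515 0.1699 0.0424]
sqc [0.4939 0.0638 0.0431]
sp [ 0.4452 -0.2714  0.0726]
bg [0.6445 0.0107 0.005 ]
bb [ 0.6465 -0.0663  0.0052]
bc [0.642  0.0855 0.0079]
green 405 [ 0.47453722 -0.18535517] [ 0.514763   -0.14431667] ((0.4941817820072174, -0.16502515971660614), 0.020874718204140663) ((0.4947173595428467, -0.16478681564331055), (0.040048643946647644, 0.041037555783987045), 1.7455675601959229) 0.04782616643957161
blue 410 [ 0.43578142 -0.07513134] [ 0.4754676  -0.03462692] ((0.455936461687088, -0.05489891767501831), 0.020728547126054764) ((0.45551803708076477, -0.0548773817718029), (0.0395110547542572, 0.04061417281627655), 1.5449612140655518) 0.047577992192917425
cream 400 [0.49375036 0.26368365] [0.5330799  0.30453357] ((0.5132461190223694, 0.2839512228965759), 0.020806729793548584) ((0.513273298740387, 0.28399136662483215), (0.039014313369989395, 0.040758926421403885), 3.2979931831359863) 0.04767245912721776
sqg 482 [0.42632043 0.14697455] [0.47844657 0.20076495] ((0.4522203207015991, 0.1738697588443756), 0.027042508125305176) ((0.45192602276802063, 0.1735185980796814), (0.040042273700237274, 0.04011721536517143), 49.95610427856445) 0.04757806269331064
sqc 463 [0.47054556 0.04034565] [0.51965946 0.09008699] ((0.4954376220703125, 0.06495342403650284), 0.02660652995109558) ((0.4953611493110657, 0.0650789737701416), (0.039377547800540924, 0.03929358720779419), 65.27892303466797) 0.048565662960170695
sp 497 [ 0.42305705 -0.28357714] [ 0.47294018 -0.26182526] ((0.44798800349235535, -0.27298301458358765), 0.026297613978385925) ((0.4478074908256531, -0.2731207609176636), (0.04988788813352585, 0.02124534733593464), 1.9992599487304688) 0.07471202037184455
```

View pics/c_tray.png

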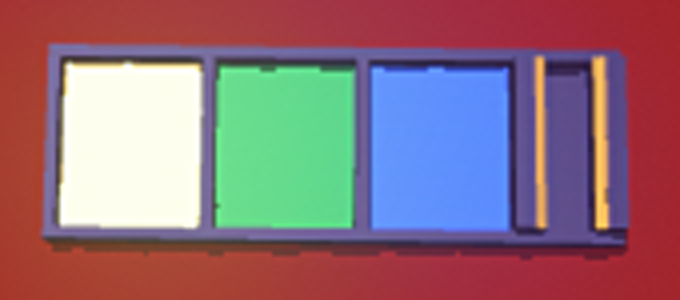

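View pics/c_right.png

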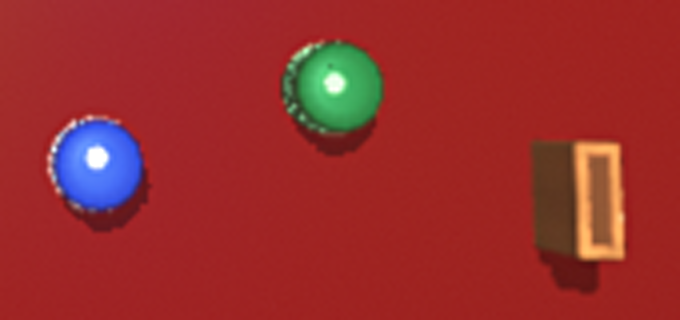

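View pics/c_left.png

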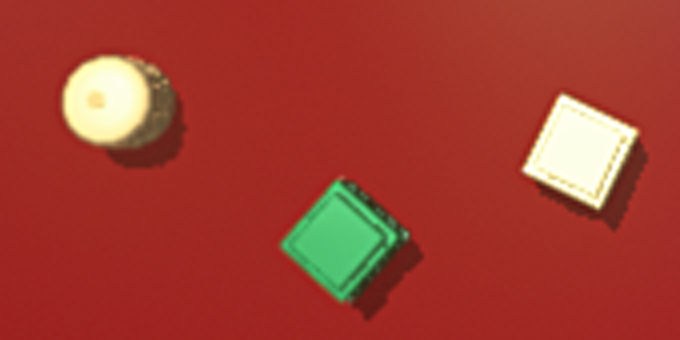

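The crops confirm the picks: three round tops, two stepped squares, the blue lining in the tray, and brass strips beside the gap. Now I'll fit the tray pose.

Run:
```python
from h import *
for n in ("top","side"):
    z=np.load(n+"0.npz");P=cloud(n,z["d"]);p=z["p"]; h=cv2.cvtColor(p,cv2.COLOR_RGB2HSV).astype(int)
    print(n,"table z",np.median(P[...,2][(abs(P[...,0]-.55)<.05)&(abs(P[...,1]-.1)<.2)&(h[...,0]<5)]))
    quads={}
    X,Y,Z=[P[...,i] for i in range(3)]
    roi=(abs(X-.645)<.07)&(Y>-.2)&(Y<.16)
    for c,m in dict(cream=(h[...,2]>180)&(h[...,1]<110)&(Y>.04),green=(abs(h[...,0]-68)<15)&(h[...,1]>90),blue=(abs(h[...,0]-109)<8)&(h[...,2]>170)).items():
        m=(m&roi).astype(np.uint8)
        k,l,s,_=cv2.connectedComponentsWithStats(m); i=1+np.argmax(s[1:,4])
        vv,uu=np.nonzero(l==i); q=atz(n,np.c_[uu,vv],np.full(len(uu),.006))[:,:2].astype(np.float32)
        print(c,s[i],cv2.minAreaRect(q),q.mean(0))
    m=roi&(abs(h[...,0]-17)<8)&(h[...,1]>100)&(Y<-.08)
    for lo,hi in((-.13,-.08),(-.2,-.13)):
        mm=m&(Y>lo)&(Y<hi); vv,uu=np.nonzero(mm)
        if len(uu)<10: print("brass none");continue
        q=atz(n,np.c_[uu,vv],np.full(len(uu),.0255))[:,:2].astype(np.float32); print("brass",len(uu),cv2.minAreaRect(q),q.mean(0))
```

```text
top table z -0.00019291281842385137
cream [ 220  186   36   41 1409] ((0.6446412205696106, 0.08666154742240906), (0.08030849695205688, 0.06872308254241943), 1.4888485670089722) [0.64414227 0.08707355]
green [ 259  186   35   41 1396] ((0.6466191411018372, 0.010747509077191353), (0.08030792325735092, 0.06757413595914841), 1.4941518306732178) [0.6458669  0.01127986]
blue [ 298  187   34   41 1367] ((0.646736204624176, -0.06545151770114899), (0.08045969903469086, 0.06554841250181198), 1.030985713005066) [ 0.6469402  -0.06539854]
brass 86 ((0.6481725573539734, -0.1119355782866478), (0.08262551575899124, 0.0019444124773144722), 0.15977312624454498) [ 0.6479599 -0.1119323]
brass 128 ((0.6489249467849731, -0.14087499678134918), (0.0058136992156505585, 0.08262398838996887), 89.87287139892578) [ 0.64845383 -0.14098687]
side table z -0.0009044160535944831
cream [227 241  53  29 908] ((0.64716637134552, 0.08273205161094666), (0.07910158485174179, 0.061745401471853256), 0.6522400975227356) [0.6462088  0.08354628]
green [250 222  48  25 696] ((0.6495177745819092, 0.004664856940507889), (0.07943172752857208, 0.0597778782248497), 0.6527745127677917) [0.6486332  0.00533519]
blue [270 207  44  21 536] ((0.6488670706748962, -0.07038795948028564), (0.07818705588579178, 0.05815856158733368), 0.22639815509319305) [ 0.647857   -0.06949028]
brass none
brass 175 ((0.6464380025863647, -0.13747960329055786), (0.08840645104646683, 0.02344793826341629), 1.0292365550994873) [ 0.64758164 -0.13730043]
```

```bash
cat >> h.py <<'E'
def rel(target,yaw=None,yref=None):
    """tool-frame mm shift from current measured pose to target world; yref: desired tool-y world dir -> twist about x"""
    s=telemetry.sense(); M=R.from_rotvec(s["eef_rot"])
    print("t",round(s["t"],2),"pos",(s["eef_pos"]*1e3).round(1),"w",round(s["width"]*1e3,1),"F",s["force"].round(1))
    print("shift mm",(M.inv().apply(np.array(target)-s["eef_pos"])*1e3).round(1))
    if yref is not None:
        a=M.inv().apply(yref); print("twist x",round(float(np.arctan2(a[2],a[1])),4))
    return M
E
python3 - <<'E'
from h import *
M=rel([.494,-.165,.12],yref=[1,0,0]); print(M.as_matrix().round(3))
rel([.494,-.165,.12],yref=[-1,0,0])
E
```

```text
t 0.1 pos [ 152.9 -528.   230.8] w 85.4 F [-0.4 -0.1 -0.3]
shift mm [ 111.1 -253.7 -428.6]
twist x -1.289
[[-0.     0.278 -0.961]
 [ 0.001 -0.961 -0.278]
 [-1.    -0.001 -0.   ]]
t 0.1 pos [ 152.9 -528.   230.8] w 85.4 F [-0.4 -0.1 -0.3]
shift mm [ 111.1 -253.7 -428.6]
twist x 1.8526
```

Call:
apply_moves([
  {"twist":[-1.289,0,0],"translation":[80,-254,-429],"claw":1},
  {"twist":[-1.289,0,0],"translation":[80,-254,-429],"claw":1},
  {"twist":[-1.289,0,0],"translation":[80,-254,-429],"claw":1},
  {"twist":[-1.289,0,0],"translation":[80,-254,-429],"claw":1},
  {"twist":[-1.289,0,0],"translation":[80,-254,-429],"claw":1},
  {"twist":[-1.289,0,0],"translation":[80,-254,-429],"claw":1},
  {"twist":[-1.289,0,0],"translation":[80,-254,-429],"claw":1},
  {"twist":[-1.289,0,0],"translation":[80,-254,-429],"claw":1},
])

```text
t: 0.77
eef_pos: [0.3793, -0.2867, 0.1782]
eef_rot: [1.415, 1.062, -1.415]
force: [1.6, -0.7, -0.1]
width: 0.0855
```

Run:
```python
from h import *
M=rel([.494,-.165,.08],yref=[1,0,0]); print(M.as_matrix().round(3), telemetry.sense()["joints"].round(2))
```

```text
t 0.77 pos [ 379.3 -286.7  178.2] w 85.5 F [ 1.6 -0.7 -0.1]
shift mm [  98.2   76.2 -148.9]
twist x -0.283
[[-0.     0.96  -0.279]
 [ 0.    -0.279 -0.96 ]
 [-1.    -0.    -0.   ]] [-0.75  0.28  1.89 -0.    0.96 -0.46]
```

Call:
apply_moves([
  {"twist":[-0.283,0,0],"translation":[40,76,-149],"claw":1},
  {"twist":[-0.283,0,0],"translation":[60,76,-149],"claw":1},
  {"twist":[-0.283,0,0],"translation":[98,76,-149],"claw":1},
  {"twist":[-0.283,0,0],"translation":[98,76,-149],"claw":1},
  {"twist":[-0.283,0,0],"translation":[98,76,-149],"claw":1},
  {"twist":[-0.283,0,0],"translation":[98,76,-149],"claw":1},
])

```text
t: 1.27
eef_pos: [0.4939, -0.1637, 0.0767]
eef_rot: [1.211, 1.213, -1.214]
force: [-0.3, -0.2, -1.0]
width: 0.0853
```

Run:
```python
from h import *
M=rel([.494,-.165,.016],yref=[1,0,0])
p,d=snap("side","s1"); crop(p,340,150,460,270,5,"s1c")
```

```text
t 1.27 pos [ 493.9 -163.7   76.7] w 85.3 F [-0.3 -0.2 -1. ]
shift mm [60.7  0.3  1.4]
twist x -0.0029
```

View pics/s1c.png

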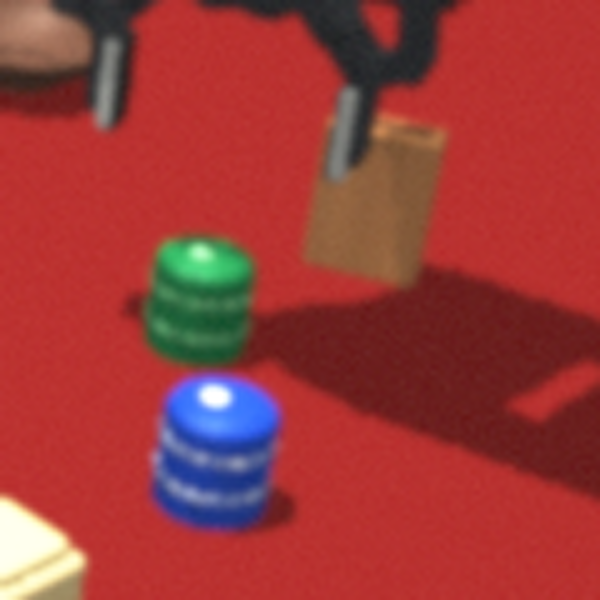

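The green stone at crop (200,300) sits between the two fingers (105,80 and 345,130). Descending.

Call:
apply_moves([
  {"twist":[0,0,0],"translation":[30,0,1],"claw":1},
  {"twist":[0,0,0],"translation":[58,0,1],"claw":1},
  {"twist":[0,0,0],"translation":[60,0,1],"claw":1},
  {"twist":[0,0,0],"translation":[60,0,1],"claw":0.2},
  {"twist":[0,0,0],"translation":[60,0,1],"claw":0.2},
  {"twist":[0,0,0],"translation":[60,0,1],"claw":0.2},
  {"twist":[0,0,0],"translation":[60,0,1],"claw":0.2},
  {"twist":[0,0,0],"translation":[60,0,1],"claw":0.2},
])

```text
t: 1.98
eef_pos: [0.4945, -0.1689, 0.0225]
eef_rot: [1.214, 1.204, -1.213]
force: [-3.6, -0.0, 11.7]
width: 0.04
```

Run:
```python
from h import *
M=rel([.646,.011,.1],yref=[1,0,0])
p,d=snap("side","s2"); crop(p,340,150,460,270,5,"s2c")
```

```text
t 1.98 pos [ 494.5 -168.9   22.5] w 40.0 F [-3.6 -0.  11.7]
shift mm [ -77.4  150.6 -180.7]
twist x -0.0061
```

View pics/s2c.png

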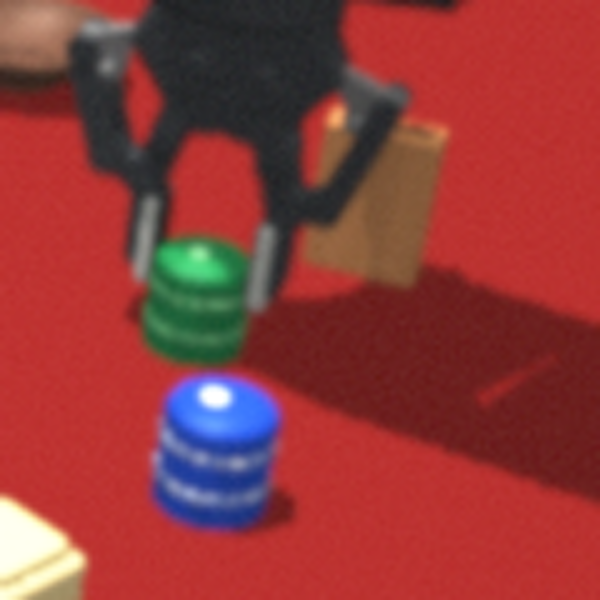

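Width reads 40.0 mm with some upward force and a 5 mm y offset. I'll hold for a moment and re-read before lifting.

Call:
apply_moves([
  {"twist":[0,0,0],"translation":[0,0,0],"claw":0.2},
  {"twist":[0,0,0],"translation":[0,0,0],"claw":0.2},
])

```text
t: 2.2
eef_pos: [0.4945, -0.1689, 0.0225]
eef_rot: [1.214, 1.204, -1.212]
force: [-4.3, 0.1, 12.5]
width: 0.0398
```

Run:
```python
from h import *
M=rel([.646,.011,.1],yref=[1,0,0]); print(M.as_matrix().round(3)); s=telemetry.sense(); print(s["moment"],s["joint_vel"].round(3),s["force"])
p,d=snap("top","t2"); crop(p,300,240,420,330,6,"t2c")
```

```text
t 2.2 pos [ 494.5 -168.9   22.5] w 39.8 F [-4.3  0.1 12.5]
shift mm [ -77.4  150.6 -180.7]
twist x -0.006
[[ 0.002  1.    -0.006]
 [-0.001 -0.006 -1.   ]
 [-1.     0.002  0.001]]
[ 0.00139598  0.61969413 -0.04626856] [-0.001 -0.001  0.002  0.002  0.     0.002] [-4.30002217  0.14756429 12.49207565]
```

View pics/t2c.png

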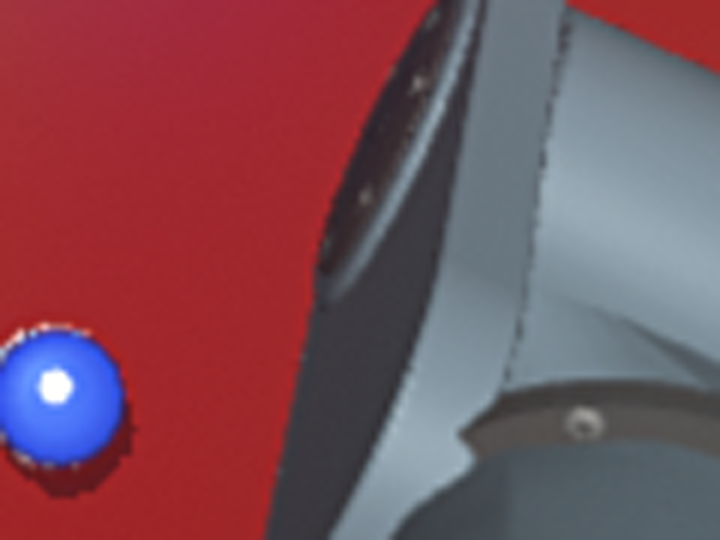

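Call:
apply_moves([
  {"twist":[0,0,0],"translation":[-15,0,0],"claw":0.2},
  {"twist":[0,0,0],"translation":[-40,0,0],"claw":0.2},
  {"twist":[0,0,0],"translation":[-60,0,0],"claw":0.2},
  {"twist":[0,0,0],"translation":[-60,0,0],"claw":0.2},
  {"twist":[0,0,0],"translation":[-60,0,0],"claw":0.2},
  {"twist":[0,0,0],"translation":[-60,0,0],"claw":0.2},
])

```text
t: 2.75
eef_pos: [0.4934, -0.1682, 0.0803]
eef_rot: [1.214, 1.207, -1.214]
force: [-0.5, 0.1, -0.2]
width: 0.0398
```

Run:
```python
from h import *
M=rel([.646,.007,.085],yref=[1,0,0])
p,d=snap("side","s3"); crop(p,320,110,460,250,5,"s3c")
```

```text
t 2.75 pos [ 493.4 -168.2   80.3] w 39.8 F [-0.5  0.1 -0.2]
shift mm [  -4.8  151.6 -176.1]
twist x -0.006
```

View pics/s3c.png

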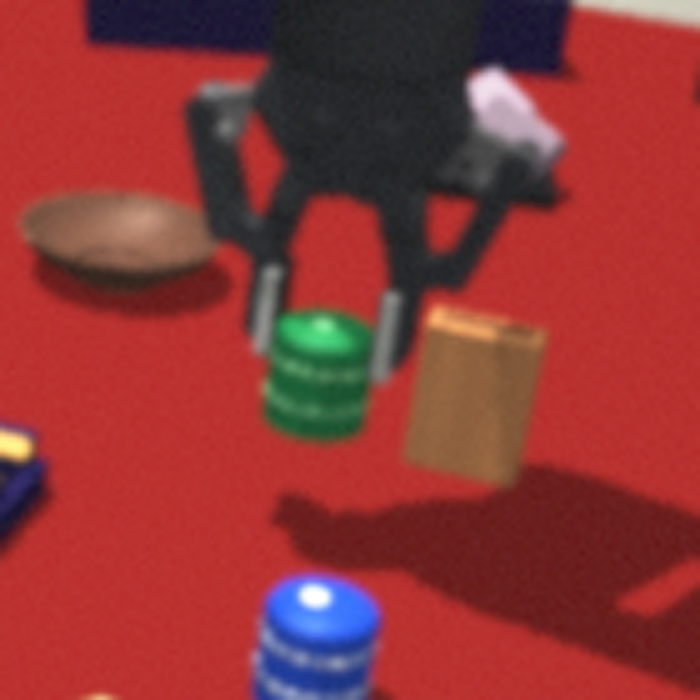

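The green stone is held upright (320,375 in the crop). Carrying it over the green bay.

Call:
apply_moves([
  {"twist":[0,0,0],"translation":[-5,30,-35],"claw":0.2},
  {"twist":[0,0,0],"translation":[-5,55,-64],"claw":0.2},
  {"twist":[0,0,0],"translation":[-5,80,-93],"claw":0.2},
  {"twist":[0,0,0],"translation":[-5,105,-122],"claw":0.2},
  {"twist":[0,0,0],"translation":[-5,130,-151],"claw":0.2},
  {"twist":[0,0,0],"translation":[-5,152,-176],"claw":0.2},
  {"twist":[0,0,0],"translation":[-5,152,-176],"claw":0.2},
  {"twist":[0,0,0],"translation":[-5,152,-176],"claw":0.2},
])

```text
t: 3.47
eef_pos: [0.6466, 0.0081, 0.0838]
eef_rot: [1.211, 1.209, -1.213]
force: [-0.4, 0.1, -2.7]
width: 0.0394
```

Run:
```python
from h import *
M=rel([.646,.007,.0285],yref=[1,0,0])
p,d=snap("side","s4"); crop(p,180,110,340,290,4,"s4c")
# stone position from side depth
h=cv2.cvtColor(p,cv2.COLOR_RGB2HSV); P=cloud("side",d)
m=(abs(h[...,0].astype(int)-68)<15)&(h[...,1]>90)&(P[...,2]>.03)&(abs(P[...,0]-.646)<.05)&(abs(P[...,1])<.06)
print(m.sum(),P[m].min(0),P[m].max(0),P[m].mean(0))
```

```text
t 3.47 pos [646.6   8.1  83.8] w 39.4 F [-0.4  0.1 -2.7]
shift mm [55.3 -0.4  1.2]
twist x -0.0038
508 [ 6.25958439e-01 -4.04617645e-04  6.06718871e-02] [0.66818043 0.03458569 0.10566013] [0.64136361 0.02495308 0.08818128]
```

View pics/s4c.png

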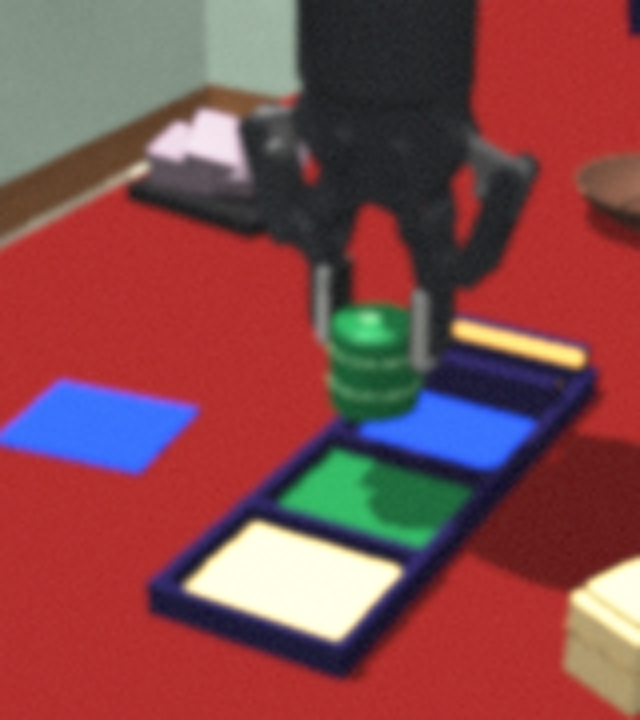

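Call:
apply_moves([
  {"twist":[0,0,0],"translation":[20,0,1],"claw":0.2},
  {"twist":[0,0,0],"translation":[35,-2,1],"claw":0.2},
  {"twist":[0,0,0],"translation":[44,-2,1],"claw":0.2},
  {"twist":[0,0,0],"translation":[49,-2,1],"claw":0.2},
  {"twist":[0,0,0],"translation":[52,-2,1],"claw":0.2},
  {"twist":[0,0,0],"translation":[54,-2,1],"claw":0.2},
  {"twist":[0,0,0],"translation":[54,-2,1],"claw":0.2},
  {"twist":[0,0,0],"translation":[54,-2,1],"claw":0.2},
])

```text
t: 4.18
eef_pos: [0.645, 0.0057, 0.0321]
eef_rot: [1.214, 1.206, -1.213]
force: [-0.5, -0.1, -1.4]
width: 0.0396
```

Run:
```python
from h import *
M=rel([.646,.007,.0285],yref=[1,0,0])
```

```text
t 4.18 pos [645.    5.7  32.1] w 39.6 F [-0.5 -0.1 -1.4]
shift mm [ 3.6  1.  -1.3]
twist x -0.006
```

Call:
apply_moves([
  {"twist":[0,0,0],"translation":[1,0,0],"claw":0.2},
  {"twist":[0,0,0],"translation":[2,0,0],"claw":0.2},
  {"twist":[0,0,0],"translation":[3,0,0],"claw":0.2},
  {"twist":[0,0,0],"translation":[3,0,0],"claw":0.2},
  {"twist":[0,0,0],"translation":[3,0,0],"claw":0.2},
])

```text
t: 4.6
eef_pos: [0.6448, 0.0058, 0.0286]
eef_rot: [1.214, 1.206, -1.213]
force: [0.4, -0.2, 0.0]
width: 0.0393
```

Call:
apply_moves([
  {"twist":[0,0,0],"translation":[1,0,0],"claw":0.2},
  {"twist":[0,0,0],"translation":[1.5,0,0],"claw":0.2},
  {"twist":[0,0,0],"translation":[1.5,0,0],"claw":0.2},
])

```text
t: 4.85
eef_pos: [0.6449, 0.0059, 0.0285]
eef_rot: [1.214, 1.206, -1.213]
force: [-6.6, 0.3, 15.4]
width: 0.0395
```

Run:
```python
from h import *
p,d=snap("side","s5"); crop(p,210,130,330,270,5,"s5c"); print(telemetry.sense()["force"])
```

```text
[-7.10888722  0.51448496 14.84750218]
```

View pics/s5c.png

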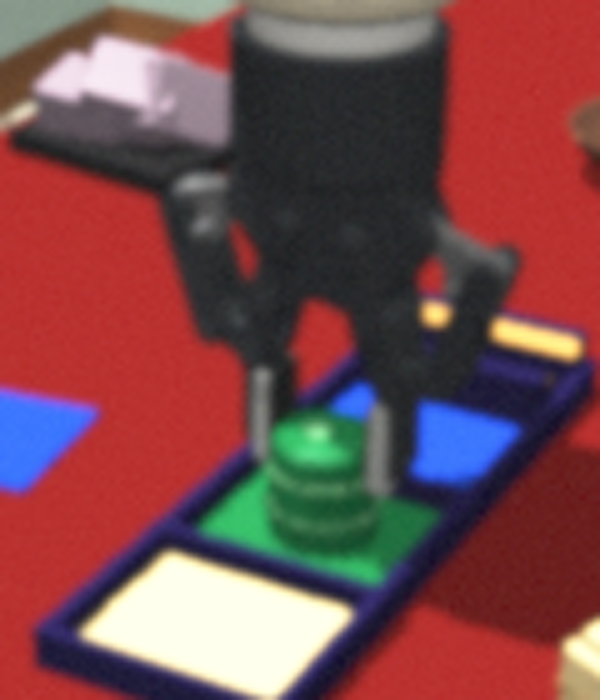

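It's in contact with the bay floor (15 N), with the stone at about the bay centre (320,480). Releasing and rising.

Call:
apply_moves([
  {"twist":[0,0,0],"translation":[-1,0,0],"claw":0.7},
  {"twist":[0,0,0],"translation":[-1,0,0],"claw":0.7},
  {"twist":[0,0,0],"translation":[-1,0,0],"claw":0.7},
  {"twist":[0,0,0],"translation":[-20,0,0],"claw":0.7},
  {"twist":[0,0,0],"translation":[-55,0,0],"claw":0.7},
  {"twist":[0,0,0],"translation":[-80,0,0],"claw":1},
  {"twist":[0,0,0],"translation":[-80,0,0],"claw":1},
])

```text
t: 5.48
eef_pos: [0.6473, 0.0057, 0.1122]
eef_rot: [1.217, 1.2, -1.208]
force: [-0.4, -0.3, 1.0]
width: 0.0815
```

Run:
```python
from h import *
M=rel([.4555,-.055,.11],yref=[1,0,0]); print(telemetry.sense()["joint_vel"].round(3))
p,d=snap("side","s6"); crop(p,210,110,330,270,4,"s6c")
```

```text
t 5.48 pos [647.3   5.7 112.2] w 81.5 F [-0.4 -0.3  1. ]
shift mm [   0.7 -191.4   61.8]
twist x -0.0059
[ 0.     0.056  0.047 -0.001 -0.073  0.001]
```

View pics/s6c.png

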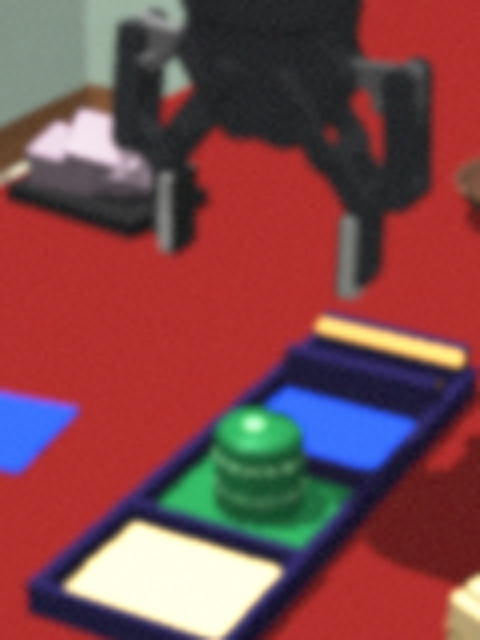

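The green stone stands upright in the green bay (258,465). Going to the blue stone.

Call:
apply_moves([
  {"twist":[-0.006,0,0],"translation":[0,-40,13],"claw":1},
  {"twist":[-0.006,0,0],"translation":[0,-80,26],"claw":1},
  {"twist":[-0.006,0,0],"translation":[0,-120,39],"claw":1},
  {"twist":[-0.006,0,0],"translation":[5,-155,50],"claw":1},
  {"twist":[-0.006,0,0],"translation":[15,-191,62],"claw":1},
  {"twist":[-0.006,0,0],"translation":[30,-191,62],"claw":1},
  {"twist":[-0.006,0,0],"translation":[30,-191,62],"claw":1},
  {"twist":[-0.006,0,0],"translation":[30,-191,62],"claw":1},
])

```text
t: 6.2
eef_pos: [0.4534, -0.0551, 0.0765]
eef_rot: [1.209, 1.21, -1.21]
force: [0.3, 0.1, -0.3]
width: 0.0852
```

Run:
```python
from h import *
M=rel([.4555,-.055,.018],yref=[1,0,0]); print(telemetry.sense()["joint_vel"].round(3))
```

```text
t 6.2 pos [453.4 -55.1  76.5] w 85.2 F [ 0.3  0.1 -0.3]
shift mm [58.5  2.2 -0.1]
twist x -0.0004
[ 0.013 -0.009 -0.038  0.003  0.013 -0.   ]
```

Call:
apply_moves([
  {"twist":[0,0,0],"translation":[28,2,0],"claw":1},
  {"twist":[0,0,0],"translation":[50,2,0],"claw":1},
  {"twist":[0,0,0],"translation":[56,2,0],"claw":1},
  {"twist":[0,0,0],"translation":[56,2,0],"claw":1},
  {"twist":[0,0,0],"translation":[56,2,0],"claw":1},
])

```text
t: 6.62
eef_pos: [0.4561, -0.0549, 0.0215]
eef_rot: [1.209, 1.209, -1.209]
force: [0.3, -0.7, 0.7]
width: 0.0852
```

Run:
```python
from h import *
M=rel([.4555,-.055,.020],yref=[1,0,0]); print(telemetry.sense()["joint_vel"].round(3))
```

```text
t 6.62 pos [456.1 -54.9  21.5] w 85.2 F [ 0.3 -0.7  0.7]
shift mm [ 1.5 -0.6  0.1]
twist x 0.0005
[-0.001 -0.025  0.001  0.    -0.    -0.   ]
```

Call:
apply_moves([
  {"twist":[0,0,0],"translation":[1,0,0],"claw":0.2},
  {"twist":[0,0,0],"translation":[1,0,0],"claw":0.2},
  {"twist":[0,0,0],"translation":[1,0,0],"claw":0.2},
  {"twist":[0,0,0],"translation":[1,0,0],"claw":0.2},
  {"twist":[0,0,0],"translation":[1,0,0],"claw":0.2},
  {"twist":[0,0,0],"translation":[1,0,0],"claw":0.2},
])

```text
t: 7.12
eef_pos: [0.4558, -0.0551, 0.021]
eef_rot: [1.21, 1.208, -1.209]
force: [-3.2, 1.3, 14.7]
width: 0.0401
```

Call:
apply_moves([
  {"twist":[0,0,0],"translation":[-15,0,0],"claw":0.2},
  {"twist":[0,0,0],"translation":[-40,0,0],"claw":0.2},
  {"twist":[0,0,0],"translation":[-65,0,0],"claw":0.2},
  {"twist":[0,0,0],"translation":[-65,0,0],"claw":0.2},
  {"twist":[0,0,0],"translation":[-65,0,0],"claw":0.2},
])

```text
t: 7.53
eef_pos: [0.456, -0.0552, 0.086]
eef_rot: [1.21, 1.207, -1.208]
force: [-0.2, 0.7, -1.3]
width: 0.0398
```

Run:
```python
from h import *
M=rel([.6467,-.0654,.085],yref=[1,0,0]); print(telemetry.sense()["joint_vel"].round(3))
p,d=snap("side","s7"); crop(p,320,130,440,270,4,"s7c")
```

```text
t 7.53 pos [456.  -55.2  86. ] w 39.8 F [-0.2  0.7 -1.3]
shift mm [  1.5 190.7  10.2]
twist x -0.0
[-0.001  0.04   0.022  0.002 -0.015  0.   ]
```

View pics/s7c.png

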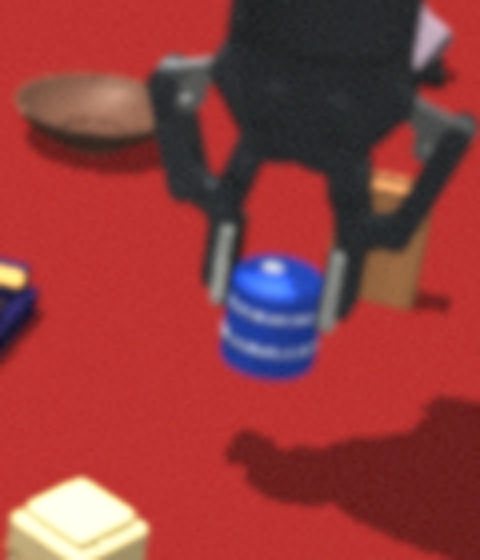

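The blue stone is held upright (272,318).

Call:
apply_moves([
  {"twist":[0,0,0],"translation":[0,35,2],"claw":0.2},
  {"twist":[0,0,0],"translation":[0,70,4],"claw":0.2},
  {"twist":[0,0,0],"translation":[0,105,6],"claw":0.2},
  {"twist":[0,0,0],"translation":[0,140,8],"claw":0.2},
  {"twist":[0,0,0],"translation":[0,170,9],"claw":0.2},
  {"twist":[0,0,0],"translation":[0,191,10],"claw":0.2},
  {"twist":[0,0,0],"translation":[10,191,10],"claw":0.2},
  {"twist":[0,0,0],"translation":[10,191,10],"claw":0.2},
])

```text
t: 8.25
eef_pos: [0.6451, -0.0648, 0.0713]
eef_rot: [1.207, 1.213, -1.212]
force: [-1.3, 0.2, -1.7]
width: 0.0399
```

Run:
```python
from h import *
M=rel([.6467,-.0654,.027],yref=[1,0,0]); print(telemetry.sense()["joint_vel"].round(3))
```

```text
t 8.25 pos [645.1 -64.8  71.3] w 39.9 F [-1.3  0.2 -1.7]
shift mm [44.3  1.8  0.7]
twist x 0.0002
[-0.003 -0.039  0.044 -0.     0.027 -0.002]
```

Call:
apply_moves([
  {"twist":[0,0,0],"translation":[15,2,1],"claw":0.2},
  {"twist":[0,0,0],"translation":[27,2,1],"claw":0.2},
  {"twist":[0,0,0],"translation":[35,2,1],"claw":0.2},
  {"twist":[0,0,0],"translation":[40,2,1],"claw":0.2},
  {"twist":[0,0,0],"translation":[42,2,1],"claw":0.2},
  {"twist":[0,0,0],"translation":[42,2,1],"claw":0.2},
  {"twist":[0,0,0],"translation":[42,2,1],"claw":0.2},
])

```text
t: 8.83
eef_pos: [0.6485, -0.0661, 0.0333]
eef_rot: [1.209, 1.209, -1.209]
force: [0.3, -0.1, -1.5]
width: 0.0397
```

Call:
apply_moves([
  {"twist":[0,0,0],"translation":[2,0,0],"claw":0.2},
  {"twist":[0,0,0],"translation":[4,0,0],"claw":0.2},
  {"twist":[0,0,0],"translation":[5,0,0],"claw":0.2},
  {"twist":[0,0,0],"translation":[5.5,0,0],"claw":0.2},
  {"twist":[0,0,0],"translation":[5.5,0,0],"claw":0.2},
  {"twist":[0,0,0],"translation":[5.5,0,0],"claw":0.2},
])

```text
t: 9.33
eef_pos: [0.6484, -0.066, 0.0275]
eef_rot: [1.209, 1.209, -1.209]
force: [-0.9, -0.7, -0.7]
width: 0.0396
```

Call:
apply_moves([
  {"twist":[0,0,0],"translation":[0.7,0,0],"claw":0.2},
  {"twist":[0,0,0],"translation":[1,0,0],"claw":0.2},
  {"twist":[0,0,0],"translation":[1,0,0],"claw":0.2},
])

```text
t: 9.58
eef_pos: [0.6485, -0.0661, 0.0272]
eef_rot: [1.209, 1.209, -1.209]
force: [-1.8, 0.2, 5.1]
width: 0.0396
```

Contact (5 N). Release and rise.

Call:
apply_moves([
  {"twist":[0,0,0],"translation":[0,0,0],"claw":0.7},
  {"twist":[0,0,0],"translation":[0,0,0],"claw":0.7},
  {"twist":[0,0,0],"translation":[0,0,0],"claw":0.7},
  {"twist":[0,0,0],"translation":[-20,0,0],"claw":0.7},
  {"twist":[0,0,0],"translation":[-55,0,0],"claw":0.7},
  {"twist":[0,0,0],"translation":[-85,0,0],"claw":1},
  {"twist":[0,0,0],"translation":[-85,0,0],"claw":1},
  {"twist":[0,0,0],"translation":[-85,0,0],"claw":1},
])

```text
t: 10.25
eef_pos: [0.6493, -0.0662, 0.1133]
eef_rot: [1.21, 1.206, -1.207]
force: [-0.1, -0.2, -0.7]
width: 0.0851
```

Run:
```python
from h import *
M=rel([.513,.284,.115],yref=[1,0,0]); print(telemetry.sense()["joint_vel"].round(3))
p,d=snap("side","s8"); crop(p,210,110,330,270,4,"s8c")
```

```text
t 10.25 pos [649.3 -66.2 113.3] w 85.1 F [-0.1 -0.2 -0.7]
shift mm [  -2.4 -136.3 -350.2]
twist x 0.0
[ 0.     0.045  0.039 -0.001 -0.012 -0.001]
```

View pics/s8c.png

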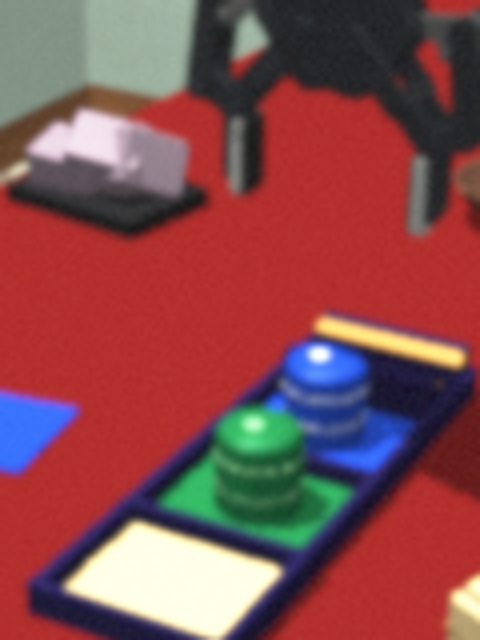

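The blue stone (325,395) and green stone both stand upright. Moving to the cream round stone.

Call:
apply_moves([
  {"twist":[0,0,0],"translation":[0,-14,-36],"claw":1},
  {"twist":[0,0,0],"translation":[0,-28,-72],"claw":1},
  {"twist":[0,0,0],"translation":[0,-42,-108],"claw":1},
  {"twist":[0,0,0],"translation":[0,-56,-144],"claw":1},
  {"twist":[0,0,0],"translation":[0,-70,-180],"claw":1},
  {"twist":[0,0,0],"translation":[0,-84,-216],"claw":1},
  {"twist":[0,0,0],"translation":[0,-98,-252],"claw":1},
  {"twist":[0,0,0],"translation":[0,-112,-288],"claw":1},
])

```text
t: 10.97
eef_pos: [0.5347, 0.2233, 0.11]
eef_rot: [1.208, 1.21, -1.211]
force: [0.8, -0.7, -0.1]
width: 0.0853
```

Call:
apply_moves([
  {"twist":[0,0,0],"translation":[0,-14,-35],"claw":1},
  {"twist":[0,0,0],"translation":[10,-24,-62],"claw":1},
  {"twist":[0,0,0],"translation":[35,-24,-62],"claw":1},
  {"twist":[0,0,0],"translation":[35,-24,-62],"claw":1},
  {"twist":[0,0,0],"translation":[35,-24,-62],"claw":1},
])

```text
t: 11.38
eef_pos: [0.5112, 0.2833, 0.0748]
eef_rot: [1.206, 1.211, -1.213]
force: [0.7, -0.7, -0.4]
width: 0.0856
```

Run:
```python
from h import *
M=rel([.513,.284,.02],yref=[1,0,0]); print(telemetry.sense()["joint_vel"].round(3))
p,d=snap("side","s9"); crop(p,200,260,340,400,4,"s9c")
```

```text
t 11.38 pos [511.2 283.3  74.8] w 85.6 F [ 0.7 -0.7 -0.4]
shift mm [54.8  2.  -0.8]
twist x 0.0004
[-0.022 -0.036 -0.028  0.     0.01  -0.001]
```

View pics/s9c.png

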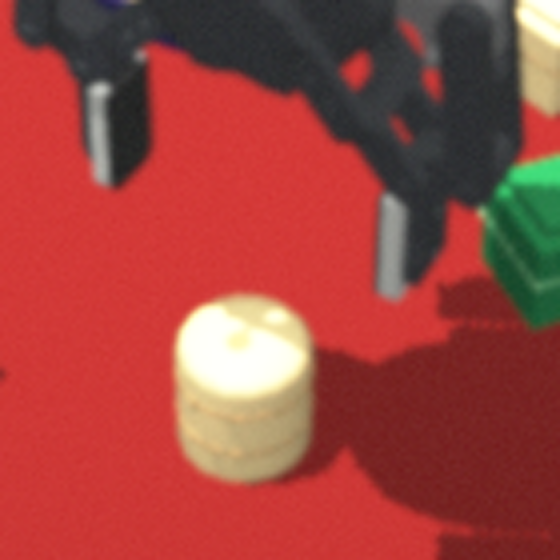

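The cream stone (243,385) lies between the fingers, and the green square is clear of them.

Call:
apply_moves([
  {"twist":[0,0,0],"translation":[28,1,0],"claw":1},
  {"twist":[0,0,0],"translation":[48,1,0],"claw":1},
  {"twist":[0,0,0],"translation":[54,1,0],"claw":1},
  {"twist":[0,0,0],"translation":[54,1,0],"claw":0.2},
  {"twist":[0,0,0],"translation":[54,1,0],"claw":0.2},
  {"twist":[0,0,0],"translation":[54,1,0],"claw":0.2},
  {"twist":[0,0,0],"translation":[54,1,0],"claw":0.2},
  {"twist":[0,0,0],"translation":[54,1,0],"claw":0.2},
])

```text
t: 12.1
eef_pos: [0.5143, 0.2842, 0.0243]
eef_rot: [1.211, 1.208, -1.207]
force: [-1.3, -2.8, 9.4]
width: 0.0397
```

Call:
apply_moves([
  {"twist":[0,0,0],"translation":[0,0,0],"claw":0.2},
  {"twist":[0,0,0],"translation":[0,0,0],"claw":0.2},
])

```text
t: 12.27
eef_pos: [0.5143, 0.2842, 0.0243]
eef_rot: [1.211, 1.208, -1.207]
force: [-1.6, -2.0, 8.4]
width: 0.04
```

Call:
apply_moves([
  {"twist":[0,0,0],"translation":[-12,0,0],"claw":0.2},
  {"twist":[0,0,0],"translation":[-35,0,0],"claw":0.2},
  {"twist":[0,0,0],"translation":[-65,0,0],"claw":0.2},
  {"twist":[0,0,0],"translation":[-65,0,0],"claw":0.2},
  {"twist":[0,0,0],"translation":[-65,0,0],"claw":0.2},
])

```text
t: 12.68
eef_pos: [0.5143, 0.2844, 0.0899]
eef_rot: [1.212, 1.208, -1.206]
force: [-0.3, 0.1, -1.3]
width: 0.0393
```

Run:
```python
from h import *
M=rel([.6443,.0868,.085],yref=[1,0,0]); print(telemetry.sense()["joint_vel"].round(3))
p,d=snap("side","s10"); crop(p,190,200,350,380,4,"s10c")
```

```text
t 12.68 pos [514.3 284.4  89.9] w 39.3 F [-0.3  0.1 -1.3]
shift mm [  5.  129.9 197.6]
twist x 0.0001
[ 0.     0.046  0.032 -0.001 -0.017  0.002]
```

View pics/s10c.png

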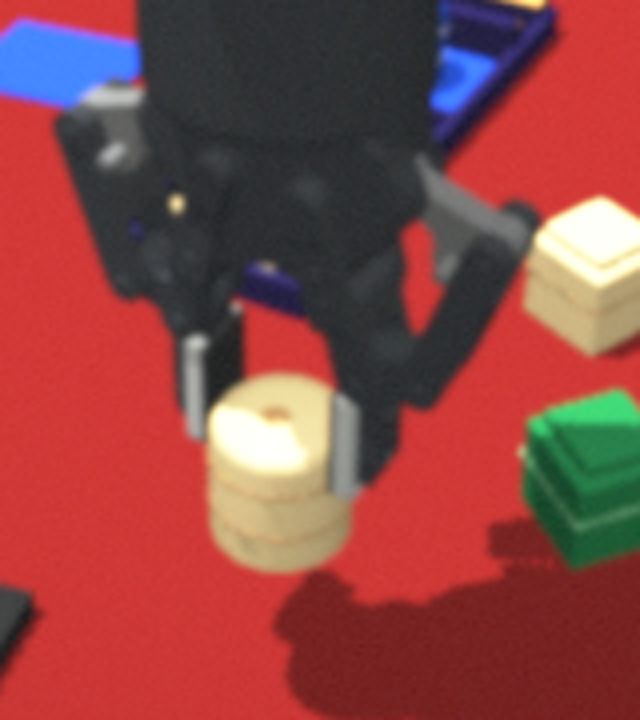

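The cream stone is held upright (280,475). Carrying it to the cream bay.

Call:
apply_moves([
  {"twist":[0,0,0],"translation":[0,18,28],"claw":0.2},
  {"twist":[0,0,0],"translation":[0,38,58],"claw":0.2},
  {"twist":[0,0,0],"translation":[0,60,91],"claw":0.2},
  {"twist":[0,0,0],"translation":[0,82,124],"claw":0.2},
  {"twist":[0,0,0],"translation":[0,104,157],"claw":0.2},
  {"twist":[0,0,0],"translation":[0,120,182],"claw":0.2},
  {"twist":[0,0,0],"translation":[5,130,198],"claw":0.2},
  {"twist":[0,0,0],"translation":[5,130,198],"claw":0.2},
])

```text
t: 13.4
eef_pos: [0.644, 0.0824, 0.0806]
eef_rot: [1.21, 1.208, -1.213]
force: [-0.3, -1.3, -1.1]
width: 0.0396
```

Call:
apply_moves([
  {"twist":[0,0,0],"translation":[10,0,0],"claw":0.2},
  {"twist":[0,0,0],"translation":[10,0,0],"claw":0.2},
  {"twist":[0,0,0],"translation":[10,0,0],"claw":0.2},
])

```text
t: 13.65
eef_pos: [0.6421, 0.0869, 0.0712]
eef_rot: [1.207, 1.212, -1.21]
force: [0.3, 0.4, -1.2]
width: 0.0399
```

Run:
```python
from h import *
M=rel([.6443,.0868,.0303],yref=[1,0,0]); print(telemetry.sense()["joint_vel"].round(3))
p,d=snap("side","s11"); crop(p,200,130,340,290,4,"s11c")
```

```text
t 13.65 pos [642.1  86.9  71.2] w 39.9 F [ 0.3  0.4 -1.2]
shift mm [40.9  2.3  0.1]
twist x 0.001
[ 0.003 -0.018 -0.014  0.001  0.005 -0.002]
```

View pics/s11c.png

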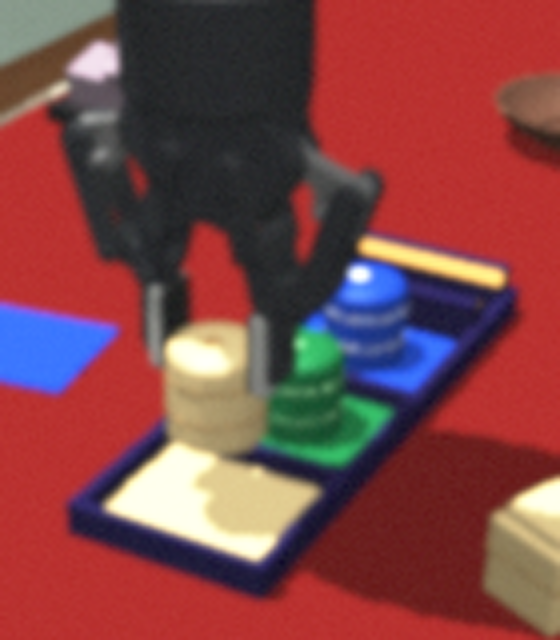

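Call:
apply_moves([
  {"twist":[0,0,0],"translation":[14,1,0],"claw":0.2},
  {"twist":[0,0,0],"translation":[25,1,0],"claw":0.2},
  {"twist":[0,0,0],"translation":[32,1,0],"claw":0.2},
  {"twist":[0,0,0],"translation":[36,1,0],"claw":0.2},
  {"twist":[0,0,0],"translation":[38,1,0],"claw":0.2},
  {"twist":[0,0,0],"translation":[40,1,0],"claw":0.2},
  {"twist":[0,0,0],"translation":[40,1,0],"claw":0.2},
  {"twist":[0,0,0],"translation":[40,1,0],"claw":0.2},
])

```text
t: 14.37
eef_pos: [0.6445, 0.0859, 0.0327]
eef_rot: [1.209, 1.209, -1.209]
force: [-0.1, -1.3, -1.2]
width: 0.0397
```

Call:
apply_moves([
  {"twist":[0,0,0],"translation":[1,0,0],"claw":0.2},
  {"twist":[0,0,0],"translation":[2,0,0],"claw":0.2},
  {"twist":[0,0,0],"translation":[2.5,0,0],"claw":0.2},
  {"twist":[0,0,0],"translation":[2.5,0,0],"claw":0.2},
  {"twist":[0,0,0],"translation":[2.5,0,0],"claw":0.2},
])

```text
t: 14.78
eef_pos: [0.6445, 0.0859, 0.0304]
eef_rot: [1.209, 1.209, -1.209]
force: [-1.7, -0.3, 4.7]
width: 0.0394
```

Call:
apply_moves([
  {"twist":[0,0,0],"translation":[0,0,0],"claw":0.7},
  {"twist":[0,0,0],"translation":[0,0,0],"claw":0.7},
  {"twist":[0,0,0],"translation":[0,0,0],"claw":0.7},
  {"twist":[0,0,0],"translation":[-20,0,0],"claw":0.7},
  {"twist":[0,0,0],"translation":[-55,0,0],"claw":0.7},
  {"twist":[0,0,0],"translation":[-95,0,0],"claw":1},
  {"twist":[0,0,0],"translation":[-125,0,0],"claw":1},
  {"twist":[0,0,0],"translation":[-125,0,0],"claw":1},
])

```text
t: 15.45
eef_pos: [0.6473, 0.0862, 0.1619]
eef_rot: [1.214, 1.202, -1.201]
force: [0.4, 0.1, -0.1]
width: 0.0854
```

Run:
```python
from h import *
M=rel([.448,-.273,.16],yref=[1,0,0]); print(telemetry.sense()["joint_vel"].round(3))
p,d=snap("side","s12"); crop(p,200,130,340,290,4,"s12c"); 
p,d=snap("top","t12"); crop(p,400,280,460,350,8,"t12c")
```

```text
t 15.45 pos [647.3  86.2 161.9] w 85.4 F [ 0.4  0.1 -0.1]
shift mm [  -0.4 -199.3  359.1]
twist x 0.0001
[-0.001  0.067  0.065  0.001 -0.086  0.001]
```

View pics/s12c.png

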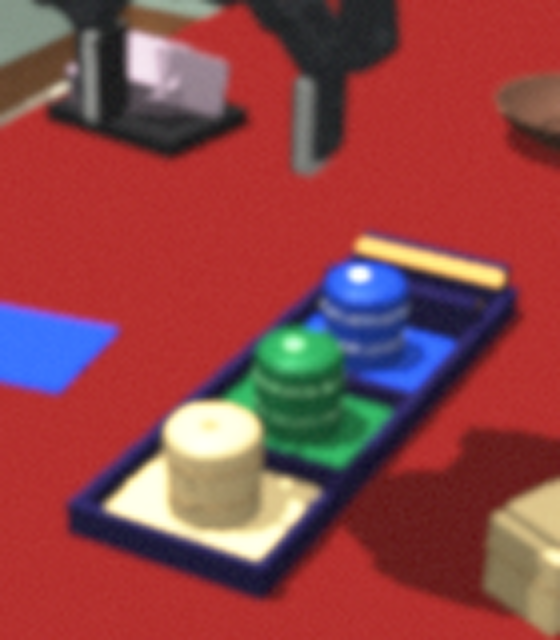

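View pics/t12c.png

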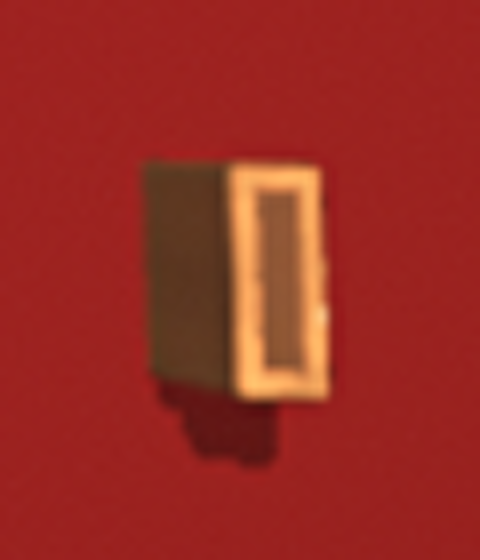

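The cream stone is also upright (213,465), so all three are in their bays. Now I'll measure the spacer from its top face corners, (428.8,300.6), (440,300.9), (441,329.6) and (430,329.4) in the top picture.

Run:
```python
from h import *
c=np.array([(230,165),(320,167),(328,397),(240,395)])/8+(400,280)-.5
q=atz("top",c,np.full(4,.07)); print(q.round(4),q.mean(0))
for a,b in((3,0),(2,1)): v=q[b]-q[a]; print("yaw",np.arctan2(v[1],v[0]))
p=np.load("t12.npz");P=cloud("top",p["d"]);m=(np.hypot(P[...,0]-.448,P[...,1]+.273)<.05)&(P[...,2]>.064)&(P[...,2]<.085)
A=P[m][:,:2].astype(np.float32); print(cv2.minAreaRect(A),m.sum())
# yaw of spacer via side faces in side view
p=np.load("s12.npz")["p"]; crop(p,380,150,450,225,8,"s12sp")
# tray gap rows
p=np.load("t12.npz")["p"]; crop(p,320,170,380,245,8,"t12gap")
```

```text
[[ 0.4722 -0.2631  0.07  ]
 [ 0.4724 -0.2828  0.07  ]
 [ 0.4231 -0.2827  0.07  ]
 [ 0.423  -0.2636  0.07  ]] [ 0.44766512 -0.2730285   0.07      ]
yaw 0.010320410953750268
yaw -0.0029284027291333337
((0.44805872440338135, -0.2734133303165436), (0.020552445203065872, 0.04987160488963127), 89.56403350830078) 357
```

View pics/t12gap.png

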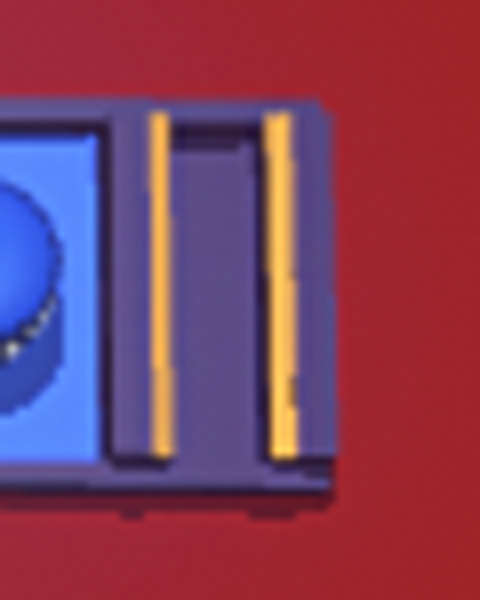

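View pics/s12sp.png

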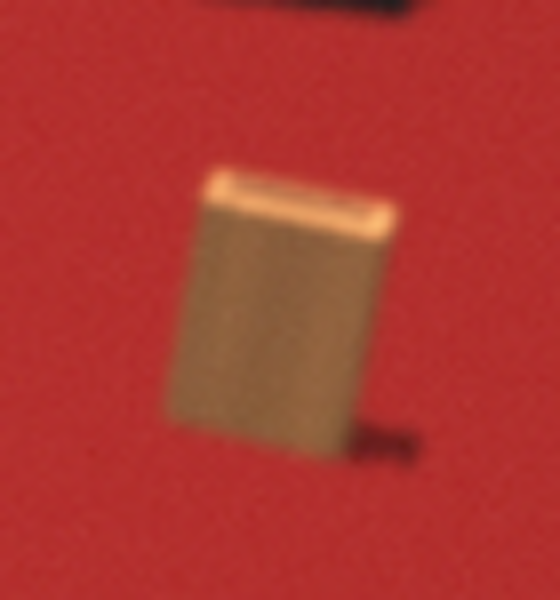

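Run:
```python
from h import *
c=np.array([(149,112),(152,458),(292,112),(299,458)])/8+(320,170)-.5
q=atz("top",c,np.full(4,.028)); print(q.round(4),q.mean(0))
for a,b in((1,0),(3,2)): v=q[b]-q[a]; print("yaw",np.arctan2(v[1],v[0]))
```

```text
[[ 0.6898 -0.1088  0.028 ]
 [ 0.605  -0.1098  0.028 ]
 [ 0.6907 -0.1435  0.028 ]
 [ 0.6059 -0.1448  0.028 ]] [ 0.64786085 -0.12674043  0.028     ]
yaw 0.01155103193289382
yaw 0.016168508562476726
```

The gap centre is at (0.648, -0.127) with yaw about 0.014. The spacer is at (0.448, -0.273) with yaw about 0. Moving to it.

Call:
apply_moves([
  {"twist":[0,0,0],"translation":[0,-20,35],"claw":1},
  {"twist":[0,0,0],"translation":[0,-40,71],"claw":1},
  {"twist":[0,0,0],"translation":[0,-60,107],"claw":1},
  {"twist":[0,0,0],"translation":[0,-80,143],"claw":1},
  {"twist":[0,0,0],"translation":[0,-100,179],"claw":1},
  {"twist":[0,0,0],"translation":[0,-120,215],"claw":1},
  {"twist":[0,0,0],"translation":[0,-140,251],"claw":1},
  {"twist":[0,0,0],"translation":[0,-160,287],"claw":1},
])

```text
t: 16.22
eef_pos: [0.4824, -0.2021, 0.1536]
eef_rot: [1.209, 1.212, -1.21]
force: [-0.2, -0.7, 0.0]
width: 0.0853
```

Call:
apply_moves([
  {"twist":[0,0,0],"translation":[0,-20,36],"claw":1},
  {"twist":[0,0,0],"translation":[10,-39,72],"claw":1},
  {"twist":[0,0,0],"translation":[30,-39,72],"claw":1},
  {"twist":[0,0,0],"translation":[50,-39,72],"claw":1},
  {"twist":[0,0,0],"translation":[60,-39,72],"claw":1},
  {"twist":[0,0,0],"translation":[60,-39,72],"claw":1},
  {"twist":[0,0,0],"translation":[60,-39,72],"claw":1},
  {"twist":[0,0,0],"translation":[60,-39,72],"claw":1},
])

```text
t: 16.88
eef_pos: [0.4459, -0.2729, 0.0955]
eef_rot: [1.209, 1.209, -1.208]
force: [0.4, -0.2, -0.8]
width: 0.0854
```

Run:
```python
from h import *
M=rel([.448,-.273,.04],yref=[1,0,0]); print(telemetry.sense()["joint_vel"].round(3))
p,d=snap("side","s13"); crop(p,360,120,460,230,6,"s13c")
```

```text
t 16.88 pos [ 445.9 -272.9   95.5] w 85.4 F [ 0.4 -0.2 -0.8]
shift mm [55.5  2.1  0.1]
twist x 0.0009
[-0.001 -0.013 -0.001  0.001 -0.002  0.001]
```

View pics/s13c.png

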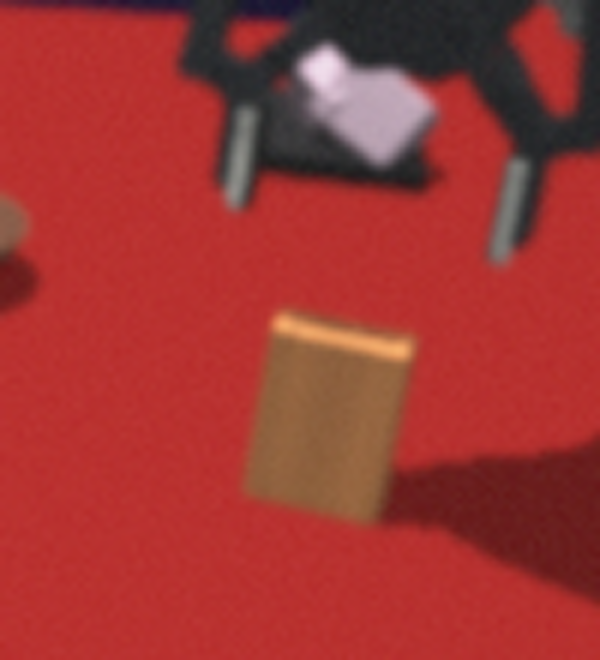

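The spacer (330,415) is centred between the open fingers.

Call:
apply_moves([
  {"twist":[0,0,0],"translation":[28,1,0],"claw":1},
  {"twist":[0,0,0],"translation":[50,1,0],"claw":1},
  {"twist":[0,0,0],"translation":[56,1,0],"claw":1},
  {"twist":[0,0,0],"translation":[56,1,0],"claw":1},
  {"twist":[0,0,0],"translation":[56,1,0],"claw":0.3},
  {"twist":[0,0,0],"translation":[56,1,0],"claw":0.3},
  {"twist":[0,0,0],"translation":[56,1,0],"claw":0.3},
  {"twist":[0,0,0],"translation":[56,1,0],"claw":0.3},
])

```text
t: 17.6
eef_pos: [0.447, -0.2736, 0.0404]
eef_rot: [1.209, 1.207, -1.209]
force: [-0.5, -0.0, 7.9]
width: 0.0489
```

Call:
apply_moves([
  {"twist":[0,0,0],"translation":[0,0,0],"claw":0.3},
  {"twist":[0,0,0],"translation":[0,0,0],"claw":0.3},
])

```text
t: 17.77
eef_pos: [0.447, -0.2736, 0.0405]
eef_rot: [1.209, 1.207, -1.208]
force: [-1.4, 0.5, 7.4]
width: 0.0491
```

Call:
apply_moves([
  {"twist":[0,0,0],"translation":[-15,0,0],"claw":0.3},
  {"twist":[0,0,0],"translation":[-40,0,0],"claw":0.3},
  {"twist":[0,0,0],"translation":[-70,0,0],"claw":0.3},
  {"twist":[0,0,0],"translation":[-70,0,0],"claw":0.3},
  {"twist":[0,0,0],"translation":[-70,0,0],"claw":0.3},
  {"twist":[0,0,0],"translation":[-70,0,0],"claw":0.3},
])

```text
t: 18.27
eef_pos: [0.4462, -0.2729, 0.1089]
eef_rot: [1.209, 1.209, -1.209]
force: [-0.3, 0.1, -0.6]
width: 0.0494
```

Run:
```python
from h import *
M=rel([.648,-.127,.115],yref=[1,.014,0]); print(telemetry.sense()["joint_vel"].round(3))
p,d=snap("side","s14"); crop(p,340,90,460,220,5,"s14c")
```

```text
t 18.27 pos [ 446.2 -272.9  108.9] w 49.4 F [-0.3  0.1 -0.6]
shift mm [  -6.1  201.8 -145.9]
twist x -0.0139
[ 0.002  0.023  0.009  0.    -0.001 -0.001]
```

View pics/s14c.png

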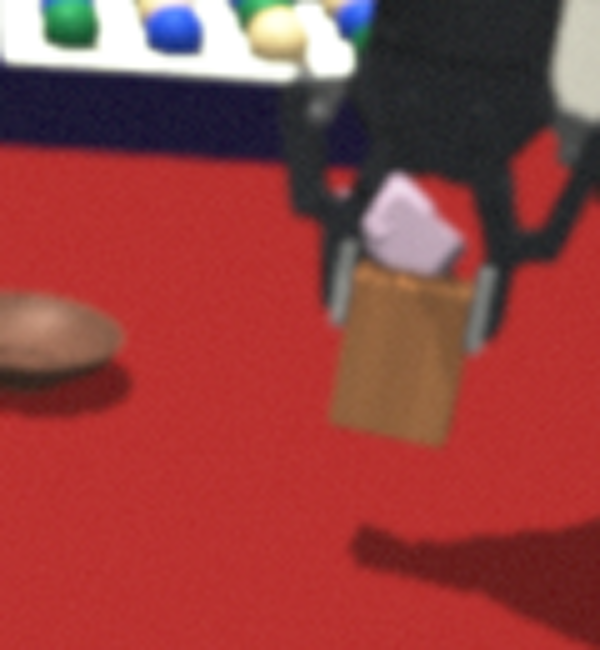

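The spacer is held upright (405,355). Carrying it over the gap.

Call:
apply_moves([
  {"twist":[-0.014,0,0],"translation":[-6,27,-20],"claw":0.3},
  {"twist":[-0.014,0,0],"translation":[-6,57,-42],"claw":0.3},
  {"twist":[-0.014,0,0],"translation":[-6,87,-63],"claw":0.3},
  {"twist":[-0.014,0,0],"translation":[-6,117,-85],"claw":0.3},
  {"twist":[-0.014,0,0],"translation":[-6,147,-106],"claw":0.3},
  {"twist":[-0.014,0,0],"translation":[-6,177,-128],"claw":0.3},
  {"twist":[-0.014,0,0],"translation":[-6,202,-146],"claw":0.3},
  {"twist":[-0.014,0,0],"translation":[-6,202,-146],"claw":0.3},
])

```text
t: 18.98
eef_pos: [0.6513, -0.1234, 0.1134]
eef_rot: [1.197, 1.218, -1.196]
force: [1.4, 0.7, -1.0]
width: 0.0488
```

Call:
apply_moves([
  {"twist":[0,0,0],"translation":[20,0,0],"claw":0.3},
  {"twist":[0,0,0],"translation":[30,0,0],"claw":0.3},
  {"twist":[0,0,0],"translation":[30,0,0],"claw":0.3},
  {"twist":[0,0,0],"translation":[30,0,0],"claw":0.3},
])

```text
t: 19.32
eef_pos: [0.6475, -0.1272, 0.0839]
eef_rot: [1.199, 1.218, -1.201]
force: [0.4, -0.1, 0.6]
width: 0.049
```

Run:
```python
from h import *
M=rel([.648,-.127,.0445],yref=[1,.014,0]); print(telemetry.sense()["joint_vel"].round(3))
p,d=snap("side","s15"); crop(p,240,110,360,240,5,"s15c")
```

```text
t 19.32 pos [ 647.5 -127.2   83.9] w 49.0 F [ 0.4 -0.1  0.6]
shift mm [39.4  0.6 -0.2]
twist x -0.0005
[-0.001 -0.025 -0.021 -0.001  0.004  0.002]
```

View pics/s15c.png

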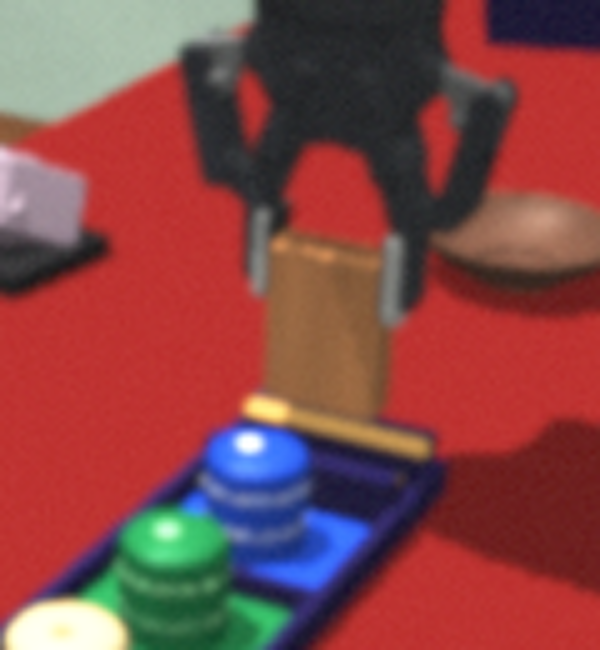

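Run:
```python
from h import *
z=np.load("s15.npz");p,d=z["p"],z["d"];P=cloud("side",d)
print("spacer front bottom proj crop",(proj("side",[[.623,-.117,.0434],[.673,-.117,.0434],[.623,-.117,.1134]])-(240,110))*5)
print("far brass top edge",(proj("side",[[.606,-.1445,.028],[.690,-.1435,.028],[.69,-.139,.023]])-(240,110))*5)
for (u,v) in [(300,180),(310,170),(303,187),(315,185),(305,195),(290,192)]: print(u,v,P[v,u].round(4),p[v,u])
h=cv2.cvtColor(p,cv2.COLOR_RGB2HSV)
m=(P[...,2]>.05)&(P[...,2]<.08)&(abs(P[...,0]-.648)<.03)&(P[...,1]<-.1)&(P[...,1]>-.2)&(h[...,2]>60)
q=P[m];print(m.sum(),np.percentile(q[:,1],[5,25,50,75,95]),q[:,0].min(),q[:,0].max())
```

```text
spacer front bottom proj crop [[367.06272337 419.69092432]
 [258.09337964 392.39389734]
 [377.94413017 261.10705383]]
far brass top edge [[428.11713163 436.44731713]
 [249.03873622 392.61800047]
 [243.99698101 406.83186948]]
300 180 [ 0.6544 -0.1163  0.0677] [149 102  66]
310 170 [ 0.6332 -0.1153  0.0951] [135  94  60]
303 187 [ 0.6471 -0.1169  0.0533] [144  97  64]
315 185 [ 0.6229 -0.122   0.0617] [122  83  56]
305 195 [ 0.6512 -0.1391  0.0241] [186 142  80]
290 192 [ 0.6868 -0.1385  0.0225] [244 198 113]
333 [-0.1281924  -0.11726955 -0.11644915 -0.11557479 -0.11427428] 0.6219598334375188 0.6725113246925721
```

The depth puts the spacer's front face at y = -0.1165 (centre about -0.1265), which is aligned with the gap. Inserting.

Call:
apply_moves([
  {"twist":[0,0,0],"translation":[8,0,0],"claw":0.3},
  {"twist":[0,0,0],"translation":[14,0,0],"claw":0.3},
  {"twist":[0,0,0],"translation":[18,0,0],"claw":0.3},
  {"twist":[0,0,0],"translation":[21,0,0],"claw":0.3},
  {"twist":[0,0,0],"translation":[24,0,0],"claw":0.3},
  {"twist":[0,0,0],"translation":[24,0,0],"claw":0.3},
  {"twist":[0,0,0],"translation":[24,0,0],"claw":0.3},
])

```text
t: 19.95
eef_pos: [0.6484, -0.127, 0.0609]
eef_rot: [1.199, 1.216, -1.199]
force: [0.3, -0.2, -0.2]
width: 0.049
```

Call:
apply_moves([
  {"twist":[0,0,0],"translation":[4,0,0],"claw":0.3},
  {"twist":[0,0,0],"translation":[8,0,0],"claw":0.3},
  {"twist":[0,0,0],"translation":[11,0,0],"claw":0.3},
  {"twist":[0,0,0],"translation":[13,0,0],"claw":0.3},
  {"twist":[0,0,0],"translation":[13,0,0],"claw":0.3},
  {"twist":[0,0,0],"translation":[13,0,0],"claw":0.3},
])

```text
t: 20.45
eef_pos: [0.6483, -0.1271, 0.0478]
eef_rot: [1.199, 1.216, -1.199]
force: [-0.2, 0.3, -0.1]
width: 0.049
```

Call:
apply_moves([
  {"twist":[0,0,0],"translation":[1,0,0],"claw":0.3},
  {"twist":[0,0,0],"translation":[2,0,0],"claw":0.3},
  {"twist":[0,0,0],"translation":[3,0,0],"claw":0.3},
  {"twist":[0,0,0],"translation":[3.5,0,0],"claw":0.3},
  {"twist":[0,0,0],"translation":[3.5,0,0],"claw":0.3},
  {"twist":[0,0,0],"translation":[3.5,0,0],"claw":0.3},
])

```text
t: 20.95
eef_pos: [0.6484, -0.1271, 0.0446]
eef_rot: [1.199, 1.216, -1.199]
force: [-1.0, 0.3, 0.7]
width: 0.0491
```

Call:
apply_moves([
  {"twist":[0,0,0],"translation":[0.8,0,0],"claw":0.3},
  {"twist":[0,0,0],"translation":[1.2,0,0],"claw":0.3},
  {"twist":[0,0,0],"translation":[1.2,0,0],"claw":0.3},
])

```text
t: 21.2
eef_pos: [0.6484, -0.1271, 0.0445]
eef_rot: [1.199, 1.216, -1.199]
force: [-4.7, 1.2, 12.9]
width: 0.049
```

Run:
```python
from h import *
p,d=snap("side","s16"); crop(p,240,110,360,240,5,"s16c")
```

```text
(no output)
```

View pics/s16c.png

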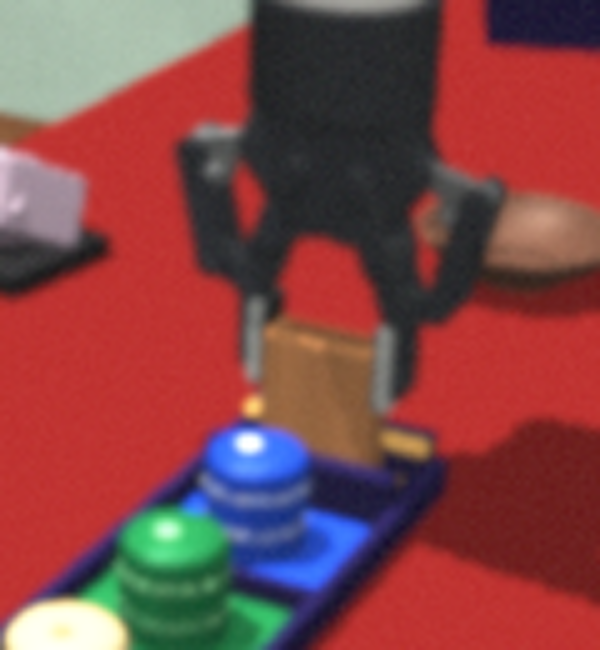

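Stopped at TCP z = 44.5 mm, which puts the underside at 4 mm, home on the gap floor, with 13 N contact. The picture shows the spacer upright in front of the far brass (320,390). Release and rise.

Call:
apply_moves([
  {"twist":[0,0,0],"translation":[-1,0,0],"claw":0.8},
  {"twist":[0,0,0],"translation":[-1,0,0],"claw":0.8},
  {"twist":[0,0,0],"translation":[-1,0,0],"claw":0.8},
  {"twist":[0,0,0],"translation":[-1,0,0],"claw":0.8},
  {"twist":[0,0,0],"translation":[-20,0,0],"claw":0.8},
  {"twist":[0,0,0],"translation":[-55,0,0],"claw":0.9},
  {"twist":[0,0,0],"translation":[-95,0,0],"claw":1},
  {"twist":[0,0,0],"translation":[-120,0,0],"claw":1},
])

```text
t: 21.92
eef_pos: [0.6492, -0.1273, 0.1668]
eef_rot: [1.2, 1.213, -1.197]
force: [0.2, 0.8, 0.5]
width: 0.0849
```

Call:
apply_moves([
  {"twist":[0,0,0],"translation":[-20,-40,0],"claw":1},
  {"twist":[0,0,0],"translation":[-20,-80,0],"claw":1},
  {"twist":[0,0,0],"translation":[-20,-120,10],"claw":1},
  {"twist":[0,0,0],"translation":[-20,-160,20],"claw":1},
  {"twist":[0,0,0],"translation":[-20,-200,40],"claw":1},
  {"twist":[0,0,0],"translation":[-20,-240,60],"claw":1},
  {"twist":[0,0,0],"translation":[-20,-240,60],"claw":1},
  {"twist":[0,0,0],"translation":[-20,-240,60],"claw":1},
])

```text
t: 22.58
eef_pos: [0.4078, -0.1912, 0.1835]
eef_rot: [1.201, 1.214, -1.201]
force: [0.8, 0.3, -0.1]
width: 0.0854
```

Run:
```python
from h import *
s=telemetry.sense(); print(s["t"],s["eef_pos"],s["force"],s["width"])
p,d=snap("side","s17"); crop(p,200,130,400,280,4,"s17c")
p,d=snap("top","t17"); crop(p,205,170,375,245,4,"t17c"); P=cloud("top",d)
for n,c,lo in (("green",(.646,.011),.042),("blue",(.6467,-.0654),.042),("cream",(.6443,.0868),.042),("sqg",(.452,.1735),.034),("sqc",(.4954,.065),.034),("spacer",(.648,-.1267),.06)):
    m=(np.hypot(P[...,0]-c[0],P[...,1]-c[1])<.036)&(P[...,2]>lo)&(P[...,2]<.09); q=P[m][:,:2].astype(np.float32)
    print(n,len(q),cv2.minAreaRect(q),np.array(cv2.minEnclosingCircle(q)[0])-c,np.percentile(P[m][:,2],[50,95]))
```

```text
22.5833 [ 0.40776865 -0.19124058  0.18353891] [ 0.78151476  0.30170191 -0.05497898] 0.08538167720588229
green 371 ((0.6441848874092102, 0.009690209291875362), (0.04032066836953163, 0.03988754004240036), 1.7909746170043945) [-0.00161323 -0.00176342] [0.04841815 0.05168821]
blue 363 ((0.6485836505889893, -0.06564163416624069), (0.040054719895124435, 0.040260132402181625), 29.996835708618164) [1.83489399e-03 3.89099956e-05] [0.04867637 0.05146396]
cream 372 ((0.6444135308265686, 0.0871572345495224), (0.04057846590876579, 0.040614739060401917), 27.768512725830078) [-6.86805725e-05  1.87003684e-04] [0.04846111 0.05159649]
sqg 480 ((0.452239453792572, 0.1736333966255188), (0.03993453085422516, 0.03960675746202469), 50.59038543701172) [0.00086086 0.00019688] [0.04253849 0.04593519]
sqc 465 ((0.4953216314315796, 0.065036840736866), (0.03936922177672386, 0.039320286363363266), 65.18599700927734) [ 4.44468021e-05 -3.14736366e-05] [0.04264197 0.04582319]
spacer 324 ((0.6485574841499329, -0.12622584402561188), (0.050428714603185654, 0.020462095737457275), 1.2506986856460571) [0.00063253 0.0001073 ] [0.07363025 0.07596821]
```

View pics/s17c.png

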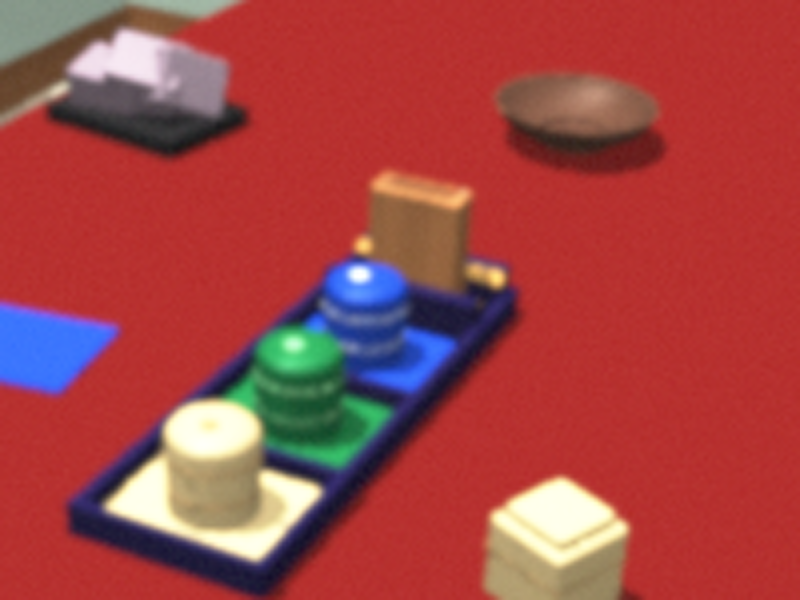

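View pics/t17c.png

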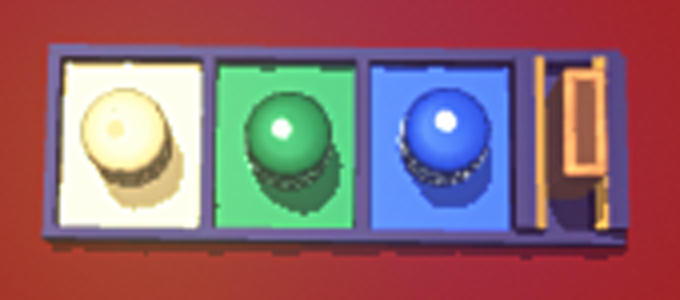

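Both pictures show the stones upright near their bay centres. The spacer is squared in the gap with its top at 74 mm, so its underside is at about 4 mm. Handing in.

```bash
python3 -c "
from workcell import ctrl; print(ctrl.finish_job())"
```

```text
the job is handed in; nothing more can be done
None
```

I stood the green, blue and cream round stones in the bays of their colours. Each was lowered until it touched the bay floor, with 5–15 N measured before release. I then pushed the spacer home between the rails. The job was handed in about 23 s in on the robot's clock, and no verdict was reported.

Last checks, from the cameras after the arm had withdrawn:
- **Round stones:** all three look upright in the side view and stand within about 3 mm of their bay centres.
- **Spacer:** it is within about 1 mm of the gap centre and squared to about 1 degree. Its top is at about 74 mm, so its underside is about 4 mm up, on the gap floor.
- **Square stones:** both are within 1 mm of where they started.
- **Robot:** the gripper is open and clear of everything.

No final check failed. Along the way, the green stone was gripped about 4 mm off its centre in y, and I corrected for that when placing it. The gripper width read about 40 mm on the 42 mm stones, though all three were held firmly.

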